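Index the sign punch and strike its plunger

TASK

On the sloping sign punch, roll the selector wheel up and away from you by its ridges until the red ridge stands straight up at the white pointer. Then take the mallet by its handle and drive the brass-capped sprung plunger right down with a quick, square, central blow along its slanting axis, touching the plunger with nothing but the mallet, and let it spring back up. Finally stand the mallet on its face on the round blue pad and let go, without shoving the other things on the table about.

Things in the scene. Friction and masses are not known exactly. Their poses are not given: they have to be found in the camera images.
- punch: Fixed grey and green sign punch, base 170 x 200 mm; origin mid-base at table level, x from its low front to its high back edge (120 mm high), y left (wheel side), z up. The bed, with a yellow board, slopes up 30 deg to the back; a green bridge (40 x 176 mm, long in y) spans it. The collar on the bridge lies 37 mm below the raised cap's top, measured along the plunger.
- plunger (a joint): Plunger travel along its axis: 0 m up, 0.024 m fully down (hard stop). Its spring resists with 1.5 N at the top, 3.6 N at the bottom. A blow counts if the mallet drives the plunger down on the way at 0.04 to 0.5 m/s and takes it past 0.020 m: aim a little beyond the bottom, do not press slowly; stop once it is down or the mallet twists in the grip.
- plunger_cap (a point): Middle of the top face of the plunger's brass cap (26 mm across, 10 mm thick, on a 14 mm steel stem); moves with it. z is the plunger's axis, pointing up and out: it leans 30 deg from vertical towards the punch's -x. When up, it lies at (-52.5, 0, 166) mm in the punch's frame.
- wheel (a joint): Selector wheel's angle, rad: 0 with the red ridge straight up at the pointer; negative while it has yet to come up on the front side (punch's -x). Grows as the wheel's top rolls to the punch's +x (turning about the punch's +y). Stays where left (friction 0.10 Nm, about 2.5 N at a ridge); stops at -3.1 and 1.5. Set when within 0.15 of 0.
- wheel_axle (a point): Centre of the wheel, at (-20, 165, 50) mm in the punch's frame; turns with it (y along the axle, z to the red ridge). Grey hub, radius 28, 20 mm wide; six flat ridges 60 deg apart (one red, five black) reach radius 46, 6 mm thick, 26 mm wide. Open above and in front: cheeks, 21 mm either side, 26 mm long in x, end 54 mm above the table. White pointer 41 mm to the press side, 77 mm high.
- mallet: Loose mallet, 0.17-0.3 kg, standing on a face of its head, handle level. Origin at table level under the grip's middle; x along the handle to the head, z up. Pale wooden handle, section 20 (y) x 26 (z) mm, from x = -51 to 29, mid-height z = 32. Black rubber head, a cylinder 44 mm across, 64 mm long (z = 0 to 64) about x = 48, steel band. Balances at about x = 41. Either face may strike.
- mallet_head (a point): Centre of the mallet's head, at (48, 0, 32) mm in the mallet's frame, 32 mm from either face; its z axis is the head's axis. A blow is square and central if this point is within 38 mm of the plunger cap's point and the head's axis is within 0.25 rad of the plunger's.
- pad: Fixed round blue pad, 100 mm across and 5 mm thick, origin at the middle of its underside. The mallet belongs here: the middle of its head must end within 30 mm of the pad's middle, standing on a face; the handle may overhang.
- tape_roll: Bystander: orange tape roll lying flat, 68 mm across, 46 mm high; origin at the middle of its underside.
- glue_jar: Bystander: jar 56 mm across, 60 mm high; origin at the middle of its underside.
- marker_cup: Bystander: white cup with three markers, 72 mm across, 135 mm high; origin at the middle of its underside.
- note_block: Bystander: pink note block 75 x 75 x 35 mm; origin at the middle of its underside.
- marker: Bystander: black marker lying on the table, 130 mm along its x, 18 mm thick; origin at the middle of its underside.
- clip_bin: Bystander: small green bin of clear clips, 120 x 90 mm, 45 mm high; origin at the middle of its underside.
- tape_gun: Bystander: brown tape dispenser with a yellow roll, 150 x 60 mm, 86 mm high; origin at the middle of its underside.
There are look-alikes about, which are no part of the job. What is shaped like the mallet but turquoise is not meant.

How it is judged:
By the outcome, as a careful person would: the job done as asked, in the order asked, and still so for the second after the job is handed in, with the robot touching nothing.
It also fails if it takes over 64 s, if anything falls off the work surface, if the arm or the gripper's body presses on something with over 40 N, if the wrist force passes 120 N, or if a joint passes its speed limit or range.

ROBOT

A 7-joint arm with a two-finger parallel gripper is mounted at the origin on the work surface. World frame = base frame: x ahead of the robot, y to its left, z up, the work surface at z = 0. Lengths are in m, angles in rad, forces in N, time in s.
With the tool pointing down it reaches from about 0.4 to 0.85 m from the base axis. Payload 10.4 kg.
Tool frame: the origin (TCP) lies between the finger pads; the fingertips stand 22 mm ahead of it and the grasp point (between the pads) lies 3 mm ahead of it; z points along the fingers, y is the line along which they close (so a half turn about z gives the same grasp; the last joint's range is limited). The gripper opens to 85 mm and grips with 20 to 120 N. Pads are 22 mm wide; open, the fingers measure 114 mm over their backs; the gripper's body (76 mm by 85 mm) begins 54 mm behind the grasp point. The pads swing forward as they close: fully open they stand 13 mm farther back than shut.
Start: joints at [1.206, 0.332, -0.065, 1.46, 0.022, 1.35, -0.088], TCP at [0.21, -0.589, 0.253] pointing down, gripper open.
Joint ranges: [-2.6, 2.6], [-0.5, 2.12], [-1.47, 1.34], [0.16, 2.42], [-1.27, 4.41], [0.06, 2.06], [-2.6, 2.6]. Speed limits (rad/s): [2.22, 2.22, 2.79, 2.79, 3.14, 3.14, 3.14].

INTERFACE

Orientations are given as a unit quaternion [x, y, z, w].
In Python, from workcell import manip, camera, ticket, boxes_of, outline_of gives the robot as it stands.
- The arm moves only by the tool carry_out, never from a script. Its argument "deltas" is a list of rows, each a list of 5 numbers: the shift along the tool's x, y, z as a fraction of full scale, then the turn about the tool's z as a fraction of full scale, then the opening, from -1 (shut) to 1 (fully open), so that 0 is half open. In form: [[tx, ty, tz, spin, gripper], ...]. A call has 1 to 20 rows; each row is the pose to reach, as a shift and turn from the pose commanded when the call began, along the tool's axes at that moment; what a row does not reach only later rows make up. Full scale, the value 1, is 150 mm for a shift and 30 degrees for a turn. A row lasts 1/8 s, in which the tool goes at most 62.5 mm and 10.7 degrees, less where a joint would pass 70% of its speed; a pose out of reach is approached as far as the arm can. A call with a number of a shift or a turn outside -1 to 1 is refused whole. A call with a gripper value outside its range is refused whole. The fingers move at their own pace and stop on an object; "force" is the grip in N (left out, the last holds). Time passes only in rows, so rows that repeat a pose let the fingers close. It gives the time, the measured TCP pose, the force, the opening and the grip force at its end, in the units of the state.
- manip.get_obs(): the state, without advancing time (a new reading comes with each control period).
- camera(name): name is "scene" or "top" or "wrist"; returns a dict with "img" (384x512x3 uint8, red, green, blue), "depth" (384x512 float32, m along the optical axis (not along the pixel's ray), 0 where there is no reading), "vertical_fov" (degrees; the focal length in pixels is half the picture's height over the tangent of half this angle, whatever the lens; pixels are square), "cx", "cy" (the principal point, pixels), "R" (3x3) and "t" (3): a world point X has camera coordinates R X + t. Camera axes: x right, y down, z forward; pixel columns grow to the right and rows downward; lengths in m; the calibration is good to about 2 mm. The wrist camera is an equidistant fisheye: a pixel r from the principal point sees the ray r / f radians off the axis. A picture is of the moment at which its call begins.
- ticket.hand_in(): hands the job in; it is judged then, once.
Trained networks look in a picture, given as the dict that the camera call returned (one of the last four; its "shot" number tells which), for a name from the list of things; names that differ only in an ending like _2 or _b are one class to them, and where a whole thing is asked for, a point or a joint stands for the part that bears it (a point fixed in the world has none). Each returns a list of dicts, best first, with "conf" (0 to 1); they miss things now and then, are a little off and sometimes report something else, mostly with a low value. They report only what shows in the picture. A call takes as long as a camera call. They do not tell look-alikes from the thing itself.
- boxes_of(query, picture): "position" ([x, y, z] in m, in world coordinates, good to about 4 mm: the middle of the surface that is visible of it).
- outline_of(query, picture): "region" (384x512 bool, what is visible of it).
The state is a dict: "clock": time; "joint_pos": joint angles; "joint_velocities": joint speeds; "tau": joint torques, N m; "position": TCP position; "ee_rot": TCP orientation; "ft_force": force on the tool from outside, world axes, zero at the start; "torque": the same for the moment, N m; "grip_width": opening from 0.0 (shut) to 1.0 (fully open); "grasp_force": force on a finger pad.
Only numpy, scipy, OpenCV 4.12 (cv2) and the standard library are available. Lean on these libraries where they do the work, as an engineer would, in place of code of your own. Each camera call takes 0.05 s, during which the arm holds its last target. There are 200 camera calls.

## Working session

There is one attempt and no reset: what is moved stays moved. The work goes in short steps, Python scripts to look and compute and a tool call to move; the robot and the scene stay as the last step left them, time stands still between calls to the robot, and variables do not carry over. Pictures are saved under pics/ and viewed, at most 10 in all, crops included, and the job is handed in when it is done.

Besides the shell and the picture viewer there is one more tool, called after "Request:" by a JSON object that holds its "method" and its "body", one argument or row to a line. carry_out: Moves the arm, as the interface text tells. Its arguments: {"type":"object","properties":{"deltas":{"type":"array","items":{"type":"array","items":{"type":"number"}}},"force":{"type":"number"}},"required":["deltas"]}

```bash
mkdir -p pics; cat > h.py <<'E'
import numpy as np, cv2
from workcell import manip, camera, ticket, boxes_of, outline_of
def f(c): return 192/np.tan(np.radians(c['vertical_fov']/2))
def pts(c,mask):
    v,u=np.nonzero(mask&(c['depth']>0)); d=c['depth'][v,u]
    X=np.c_[(u-c['cx'])/f(c)*d,(v-c['cy'])/f(c)*d,d]
    return (X-c['t'])@c['R'], c['img'][v,u], u,v
def proj(c,P):
    q=c['R']@np.array(P)+c['t']; return q[:2]/q[2]*f(c)+[c['cx'],c['cy']]
def save(c,n): cv2.imwrite('pics/'+n,c['img'][...,::-1])
E
python3 - <<'E'
from h import *
o=manip.get_obs(); print({k:np.round(v,3) for k,v in o.items()})
a=camera('scene'); b=camera('top')
cv2.imwrite('pics/a.png',cv2.resize(np.vstack([a['img'],b['img']])[...,::-1],None,fx=.78,fy=.78))
for n in ['punch','plunger_cap','wheel','mallet','mallet_head','pad','tape_roll','glue_jar','marker_cup','note_block','marker','clip_bin','tape_gun']:
  for c,m in((a,'s'),(b,'t')):
    print(n,m,[(np.round(d['position'],3).tolist(),round(d['conf'],2),proj(c,d['position']).astype(int).tolist()) for d in boxes_of(n,c)[:3]])
E
```

```text
{'clock': np.float64(0.0), 'joint_pos': array([ 1.206,  0.333, -0.065,  1.461,  0.022,  1.35 , -0.088]), 'joint_velocities': array([-0.001, -0.   , -0.001,  0.   , -0.   , -0.001,  0.   ]), 'tau': array([ 0.0000e+00, -6.2544e+01,  4.9000e-02, -3.9161e+01,  1.6000e-02,
        1.0000e-02, -0.0000e+00]), 'position': array([ 0.209, -0.589,  0.252]), 'ee_rot': array([ 0.985,  0.17 , -0.   , -0.001]), 'ft_force': array([-0.632, -0.126, -0.033]), 'torque': array([ 0.   , -0.001,  0.043]), 'grasp_force': np.float64(0.0), 'grip_width': np.float64(1.005)}
punch s [([0.599, 0.197, 0.075], 0.56, [274, 252])]
punch t [([0.575, 0.154, 0.082], 0.92, [204, 181])]
plunger_cap s [([0.56, 0.136, 0.157], 0.68, [274, 216])]
plunger_cap t [([0.55, 0.134, 0.165], 0.44, [207, 184])]
wheel s [([0.56, 0.305, 0.07], 0.55, [306, 274])]
wheel t [([0.552, 0.297, 0.07], 0.8, [158, 190]), ([0.614, -0.339, 0.047], 0.29, [362, 170])]
mallet s [([0.509, -0.44, 0.041], 0.85, [206, 135]), ([0.316, -0.331, 0.044], 0.83, [260, 133]), ([0.626, -0.328, 0.044], 0.82, [192, 161])]
mallet t [([0.306, -0.339, 0.045], 0.72, [36
[... 784 characters left out ...]
, [296, 225])]
marker_cup s [([0.768, -0.049, 0.076], 0.71, [187, 220])]
marker_cup t [([0.751, -0.074, 0.082], 0.65, [277, 125])]
note_block s [([0.319, 0.313, 0.038], 0.94, [368, 244]), ([0.633, 0.465, 0.037], 0.33, [319, 339])]
note_block t [([0.308, 0.301, 0.032], 0.75, [157, 270]), ([0.369, 0.086, 0.013], 0.71, [227, 249]), ([0.421, -0.3, 0.043], 0.52, [351, 231])]
marker s [([0.371, 0.092, 0.018], 0.64, [311, 209])]
marker t [([0.368, 0.087, 0.014], 0.72, [227, 250])]
clip_bin s []
clip_bin t [([0.762, -0.27, 0.029], 0.77, [337, 126]), ([0.623, 0.442, 0.038], 0.17, [115, 170])]
tape_gun s [([0.635, 0.461, 0.036], 0.98, [318, 339])]
tape_gun t [([0.76, -0.269, 0.032], 0.75, [336, 127])]
```

View pics/a.png

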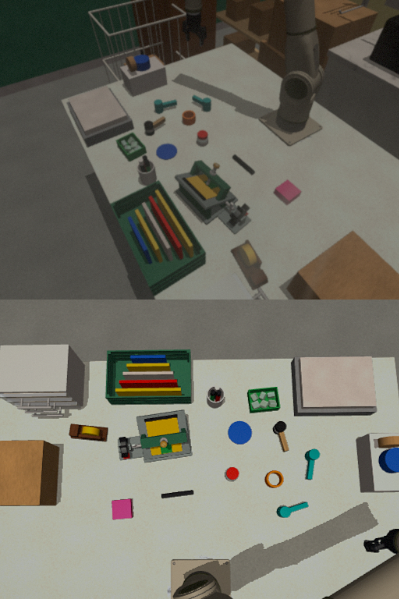

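```bash
python3 - <<'E'
from h import *
a=camera('scene'); b=camera('top')
def crop(c,u,v,w=52,h=52):
    return cv2.resize(c['img'][v-h:v+h,u-w:u+w,::-1],(400,300) if 0 else (390,390*h//w),interpolation=cv2.INTER_CUBIC)
A=np.hstack([crop(a,285,245),crop(b,190,180)]); B=np.hstack([crop(a,195,160,52,26),crop(b,362,175,52,26)])
cv2.imwrite('pics/b.png',np.vstack([A,B]))
# yaw from punch points
m=outline_of('punch',b)[0]['region']
P,col,u,v=pts(b,m); print(len(P),P.min(0),P.max(0))
for nm,s in (('green',(col[:,1]>col[:,0]+15)&(P[:,2]>.09)),('yellow',(col[:,0]>col[:,2]+60)),('all',P[:,2]>.012)):
    Q=P[s]; 
    if len(Q)>10: print(nm,len(Q),cv2.minAreaRect((Q[:,:2]*1000).astype(np.float32)),Q[:,2].mean())
# mallet, head & handle
for d in outline_of('mallet',b)[:4]:
    P,col,u,v=pts(b,d['region'])
    P,col=P[P[:,2]>.01],col[P[:,2]>.01]
    print('mallet',d['conf'],P.mean(0).round(3),col.mean(0),cv2.minAreaRect((P[:,:2]*1000).astype(np.float32)))
    w=(col[:,0]>col[:,2]+30); 
    if w.sum()>5: print(' wood',w.sum(),P[w].mean(0),cv2.minAreaRect((P[w][:,:2]*1000).astype(np.float32)), 'dark',P[(P[:,2]>.055)].mean(0))
for n in ['pad']:
    P,col,u,v=pts(b,outline_of(n,b)[0]['region']); print(n,cv2.minEnclosingCircle((P[:,:2]*1000).astype(np.float32)),P[:,2].mean())
c=b
# wheel red
for c in(a,b):
  P,col,u,v=pts(c,np.ones((384,512),bool)); col=col.astype(int)
  s=(abs(P[:,0]-.55)<.09)&(abs(P[:,1]-.3)<.06)&(col[:,0]>col[:,1]*1.8)&(col[:,0]>60)
  print('red',s.sum(),P[s].mean(0) if s.any() else 0,u[s].mean(),v[s].mean())
E
```

```text
4511 [ 0.50304957  0.02711714 -0.00167562] [0.69564786 0.33442053 0.17749626]
green 737 ((576.5621337890625, 134.08827209472656), (73.75640106201172, 175.43978881835938), 8.467324256896973) 0.128439888906037
yellow 1172 ((587.1368408203125, 195.11251831054688), (124.63328552246094, 243.2448272705078), 7.7260284423828125) 0.08773676977738223
all 4042 ((591.83349609375, 184.22772216796875), (170.2608184814453, 295.6767578125), 8.211931228637695) 0.08662642167195839
mallet 0.67 [ 0.606 -0.335  0.049] [80.87969925 65.17293233 45.75689223] ((599.2369384765625, -344.18524169921875), (117.95833587646484, 44.450889587402344), 21.023258209228516)
 wood 181 [ 0.57870602 -0.3424521   0.04310811] ((578.5941162109375, -344.0137634277344), (77.14795684814453, 21.408140182495117), 12.927574157714844) dark [ 0.63523175 -0.33015597  0.06393392]
mallet 0.62 [ 0.492 -0.447  0.049] [ 11.13636364 111.4138756  105.44019139] ((482.4918212890625, -452.82122802734375), (43.553466796875, 118.33177947998047), 87.13286590576172)
mallet 0.6 [ 0.306 -0.353  0.052] [ 12.68407311 123.31592689 116.50391645] ((314.9610290527344, -365.04010009765625), (43.01762390136719, 121.44319915771484), 25.366355895996094)
pad ((626.4577026367188, -171.94651794433594), 51.89820098876953) 0.004764653568199393
red 0 0 nan nan
red 28 [0.52123923 0.28856661 0.03863881] 162.75 201.42857142857142<stdin>:27: RuntimeWarning: Mean of empty slice.
  ret = ret.dtype.type(ret / rcount)
```

View pics/b.png

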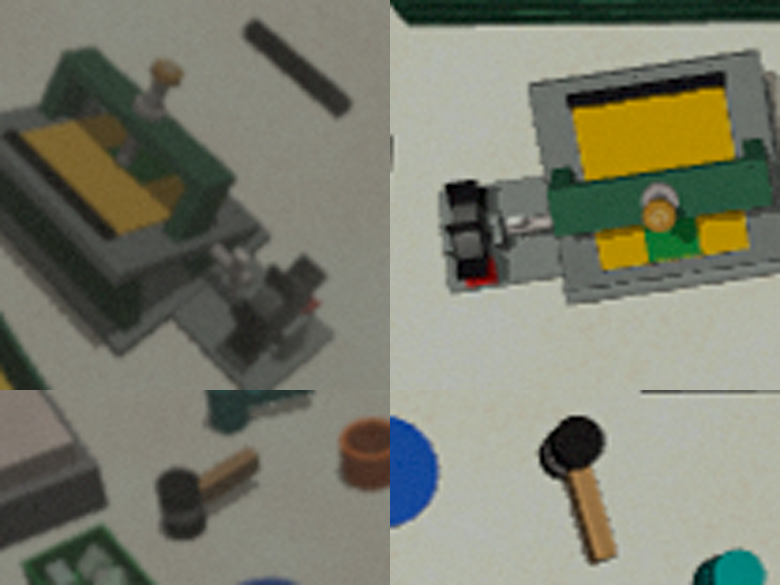

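The meant mallet is the pale-handled, black-headed one: top pixel (362,172), scene pixel (192,161). The turquoise ones at top (397,205) and (366,268) are look-alikes, and the crop confirms this. The red ridge shows low on the front side of the wheel, at about -105°, and the punch is yawed about +8°. I'll move towards the wheel first.

Request:
{"method": "carry_out", "body": {
  "deltas": [
    [1,-1,0,0.37,-1],
    [1,-1,0,0.37,-1],
    [1,-1,0,0.37,-1],
    [1,-1,0,0.37,-1],
    [1,-1,0,0.37,-1]
  ]
}}

```text
clock: 2.28
position: [0.3018, -0.3957, 0.2538]
ee_rot: [0.997, 0.076, 0.0, 0.0]
ft_force: [-0.3, -0.7, -0.7]
grip_width: 0.001
grasp_force: 0.0
```

Request:
{"method": "carry_out", "body": {
  "deltas": [
    [1,-1,0,0,-1],
    [1,-1,0,0,-1],
    [1,-1,0,0,-1],
    [1,-1,0,0,-1]
  ]
}}

```text
clock: 2.78
position: [0.4286, -0.2246, 0.2536]
ee_rot: [0.997, 0.076, 0.0, -0.0]
ft_force: [0.2, -1.9, 0.0]
grip_width: -0.001
grasp_force: 0.0
```

Request:
{"method": "carry_out", "body": {
  "deltas": [
    [0.8,-1,0,0,-1],
    [0.8,-1,0,0,-1],
    [0.8,-1,0,0,-1],
    [0.8,-1,0,0,-1]
  ]
}}

```text
clock: 3.28
position: [0.525, -0.0569, 0.2532]
ee_rot: [0.997, 0.077, 0.0, -0.001]
ft_force: [-0.6, -1.7, -0.7]
grip_width: 0.001
grasp_force: 0.0
```

Request:
{"method": "carry_out", "body": {
  "deltas": [
    [0.1,-1,0,0,-1],
    [0.1,-1,0,0,-1],
    [0.1,-1,0,0,-1],
    [0.1,-1,0,0,-1]
  ]
}}

```text
clock: 3.78
position: [0.5162, 0.0904, 0.2533]
ee_rot: [0.997, 0.075, 0.0, -0.0]
ft_force: [0.8, -1.4, 0.6]
grip_width: -0.001
grasp_force: 0.0
```

Request:
{"method": "carry_out", "body": {
  "deltas": [
    [0,-0.7,0,0,-1],
    [0,-0.7,0,0,-1],
    [0,-0.7,0,0,-1],
    [0,-0.7,0,0,-1]
  ]
}}

```text
clock: 4.28
position: [0.5016, 0.1911, 0.253]
ee_rot: [0.997, 0.072, -0.0, 0.001]
ft_force: [0.0, -0.9, 0.1]
grip_width: -0.001
grasp_force: 0.0
```

```bash
cat >> h.py <<'E'
def wpts(c,mask):
    v,u=np.nonzero(mask&(c['depth']>0)); d=c['depth'][v,u]
    x,y=u-c['cx'],v-c['cy']; r=np.hypot(x,y)+1e-9; t=np.tan(r/f(c))
    return (np.c_[x/r*t*d,y/r*t*d,d]-c['t'])@c['R'], c['img'][v,u].astype(int),u,v
E
python3 - <<'E'
from h import *
w=camera('wrist'); b=camera('top')
print(manip.get_obs()['position'], -w['R'].T@w['t'], w['R'].round(2).tolist(), f(w))
cv2.imwrite('pics/w1.png',cv2.resize(w['img'][...,::-1],(768,576),interpolation=cv2.INTER_CUBIC))
for c,fn in((w,wpts),(b,lambda c,m:pts(c,m))):
  P,col,u,v=fn(c,np.ones((384,512),bool)); col=col.astype(int)
  # cap
  s=(np.hypot(P[:,0]-.55,P[:,1]-.134)<.03)&(P[:,2]>.145)&(P[:,2]<.19)
  print('cap',s.sum(),P[s].mean(0),P[s].min(0),P[s].max(0))
  s=(abs(P[:,0]-.58)<.1)&(abs(P[:,1]-.134)<.12)&(col[:,1]>col[:,0]+15)&(P[:,2]>.095)&(P[:,2]<.15)
  if s.sum()>20: print('bridge',s.sum(),P[s].mean(0),cv2.minAreaRect((P[s][:,:2]*1000).astype(np.float32)), np.linalg.lstsq(np.c_[P[s][:,:2],np.ones(s.sum())],P[s][:,2],rcond=None)[0])
  s=(abs(P[:,0]-.55)<.09)&(abs(P[:,1]-.3)<.06)&(col[:,0]>col[:,1]*1.7)&(col[:,0]>60)
  print('red',s.sum(),P[s].mean(0),P[s].min(0),P[s].max(0))
  s=(abs(P[:,0]-.56)<.08)&(abs(P[:,1]-.3)<.05)&(P[:,2]>.03)&(col.max(1)<60)
  print('black',s.sum(),P[s].mean(0),P[s].min(0),P[s].max(0))
  s=(abs(P[:,0]-.6)<.13)&(abs(P[:,1]-.2)<.17)&(P[:,2]>.004)
  if c is b: 
    s&=(P[:,1]<.25); print('base',cv2.minAreaRect((P[s][:,:2]*1000).astype(np.float32)))
E
```

```text
[0.50150703 0.19116462 0.25305869] [0.58469451 0.2033261  0.37206227] [[0.14, -0.99, -0.0], [-0.94, -0.14, 0.32], [-0.32, -0.05, -0.95]] 297.3186396354542
cap 1009 [0.5520805  0.13363917 0.16272051] [0.53680221 0.11887505 0.14500063] [0.56656108 0.14459885 0.17089859]
bridge 8352 [0.57558707 0.14299501 0.12731987] ((596.08056640625, 138.47239685058594), (87.37308502197266, 175.1370391845703), 7.939449310302734) [0.01612132 0.00497354 0.11732945]
red 109 [0.52686675 0.28492801 0.03231215] [0.51779552 0.28124214 0.00981509] [0.5387794  0.29029151 0.06289178]
black 1842 [0.55491367 0.29065897 0.08647242] [0.49826327 0.25004856 0.03002495] [0.59868588 0.32151643 0.32325702]
cap 61 [0.54891203 0.12940794 0.16563632] [0.53822237 0.11699849 0.15264435] [0.56182134 0.14009561 0.1757028 ]
bridge 485 [0.57886835 0.10306265 0.1296665 ] ((576.3844604492188, 113.25786590576172), (55.84849548339844, 137.66561889648438), 15.962331771850586) [0.17676477 0.07267201 0.0198532 ]<stdin>:13: RuntimeWarning: Mean of empty slice.
  ret = um.true_divide(
Traceback (most recent call last):
ValueError: zero-size array to reduction operation minimum which has no identity
```

View pics/w1.png

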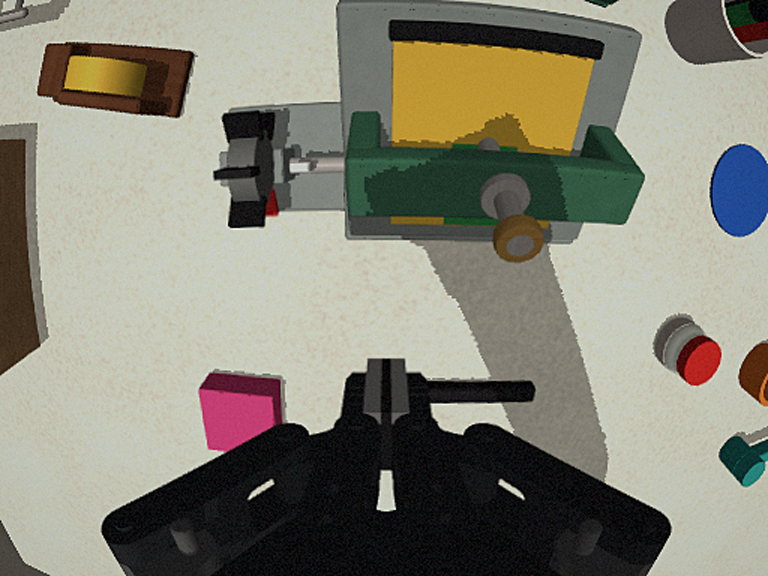

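```bash
cat >> h.py <<'E'
TH=.142
RP=np.array([[np.cos(TH),-np.sin(TH),0],[np.sin(TH),np.cos(TH),0],[0,0,1]])
E
python3 - <<'E'
from h import *
w=camera('wrist')
P,col,u,v=wpts(w,np.ones((384,512),bool))
# cap top disc: fit plane normal known; take gold/grey pts within 20mm of plane offset
n=RP@np.array([-.5,0,.866])
s=(np.hypot(P[:,0]-.55,P[:,1]-.134)<.03)&(P[:,2]>.145)
h=P[s]@n; top=np.percentile(h,97); q=P[s][abs(h-top)<.004]
print('cap n',len(q),q.mean(0),(q.max(0)+q.min(0))/2)
O=np.append((q.max(0)+q.min(0))[:2]/2,0)-RP@[-.0525,0,0]; print('O',O)
L=(P-O)@RP*1000
s=(abs(L[:,1])<80)&(abs(L[:,1])>25)&(L[:,2]>100)&(L[:,2]<150)&(col[:,1]>col[:,0]+8)
for lo in range(-70,60,10):
    k=s&(L[:,0]>=lo)&(L[:,0]<lo+10); 
    if k.sum()>5: print(lo,k.sum(),np.percentile(L[k][:,2],[5,50,95]).round(1))
Wl=L-[-20,165,50]
s=(abs(Wl[:,1])<16)&(np.hypot(Wl[:,0],Wl[:,2])<55)&(Wl[:,2]>-45)
r=np.hypot(Wl[:,0],Wl[:,2]);an=np.degrees(np.arctan2(Wl[:,0],Wl[:,2]))
k=s&(r>34)
hst,e=np.histogram(an[k],np.arange(-180,181,6)); print([(int(a),int(n),r[k&(an>=a)&(an<a+6)].mean().round(0)) for a,n in zip(e,hst) if n>3])
k=s&(col[:,0]>1.6*col[:,1])&(col[:,0]>50); print('red',k.sum(),np.percentile(an[k],[5,25,50,75,95]),r[k].mean(), Wl[k].mean(0))
k=(abs(Wl[:,1])<16)&(r>38)&(r<55); print(Wl[k].min(0),Wl[k].max(0))
E
```

```text
cap n 332 [0.52210891 0.13823732 0.32104877] [0.522456   0.13777398 0.32135536]
O [0.57442758 0.14520395 0.        ]
-30 327 [117.5 119.2 120.5]
-20 1226 [120.  122.7 125.6]
-10 1310 [125.6 128.5 131.4]
0 1437 [131.5 134.1 136.6]
10 1101 [121.7 131.1 135.7]
20 235 [101.6 110.1 118.8]
30 15 [100.4 101.1 102.3]
[(18, 6, np.float64(49.0)), (24, 103, np.float64(50.0)), (30, 4, np.float64(51.0)), (36, 16, np.float64(42.0)), (42, 45, np.float64(38.0)), (48, 70, np.float64(41.0)), (54, 60, np.float64(43.0)), (60, 58, np.float64(46.0)), (66, 133, np.float64(50.0)), (84, 11, np.float64(35.0))]
red 15 [-154.95469579 -150.34383415 -147.67044212 -146.30492787  -49.20162383] 25.828198356731328 [-11.77065854 -14.79277174 -22.45045538]
[-24.10544921 -15.96381408 -50.5766253 ] [51.78235854 13.00709174 46.21243206]
```

```bash
cat > m.py <<'E'
from h import *
w=camera('wrist')
P,col,u,v=wpts(w,np.ones((384,512),bool))
n=RP@np.array([-.5,0,.866])
s=(np.hypot(P[:,0]-.55,P[:,1]-.134)<.03)&(P[:,2]>.15)&(P[:,2]<.18)
h=P[s]@n; top=np.percentile(h,95); q=P[s][abs(h-top)<.003]
C=q.mean(0); print('cap',len(q),C,(q.max(0)+q.min(0))/2,np.ptp(q@RP,axis=0))
O=np.append(C[:2],0)-RP@[-.0525,0,0]; print('O',O)
L=(P-O)@RP*1000
s=(abs(L[:,1])<80)&(abs(L[:,1])>25)&(L[:,2]>100)&(L[:,2]<150)&(col[:,1]>col[:,0]+8)
for lo in range(-70,40,10):
    k=s&(L[:,0]>=lo)&(L[:,0]<lo+10); 
    if k.sum()>5: print(lo,k.sum(),np.percentile(L[k][:,2],[5,50,95]).round(1),L[k][:,1].min(),L[k][:,1].max())
Wl=L-[-20,165,50]
r=np.hypot(Wl[:,0],Wl[:,2]);an=np.degrees(np.arctan2(Wl[:,0],Wl[:,2]))
s=(abs(Wl[:,1])<18)&(r<56)&(Wl[:,2]>-45)
k=s&(r>34)
hst,e=np.histogram(an[k],np.arange(-180,181,6)); print([(int(a),int(n),int(r[k&(an>=a)&(an<a+6)].mean())) for a,n in zip(e,hst) if n>3])
k=s&(col[:,0]>1.6*col[:,1])&(col[:,0]>50); print('red',k.sum(),np.percentile(an[k],[5,25,50,75,95]),r[k].mean(), Wl[k].mean(0))
k=(abs(Wl[:,1])<22)&(r>38)&(r<55)&(Wl[:,2]>0); print(Wl[k].min(0),Wl[k].max(0))
E
python3 m.py
```

```text
cap 674 [0.54847884 0.13221702 0.16495259] [0.5481475  0.13157104 0.1638105 ] [0.02186064 0.02450148 0.01422711]
O [0.60045043 0.13964699 0.        ]
-50 944 [118.  120.6 122.9] -79.9518570208323 79.44842308933961
-40 1301 [122.9 125.6 128.4] -79.91291262166007 79.99275962551579
-30 1383 [128.6 131.5 134.1] -79.93313834159194 79.64316842594913
-20 1522 [129.3 134.7 136.5] -79.94867480325763 79.99679699406522
-10 489 [106.3 123.2 128.5] -79.97628715830018 79.95175935202863
0 147 [100.3 105.8 110.6] -79.90106186866936 79.96747262198538
[(-162, 9, 46), (-156, 38, 46), (-150, 39, 49), (-144, 33, 53), (-138, 6, 55), (-126, 17, 41), (-120, 62, 41), (-72, 19, 45), (-66, 181, 41), (-60, 107, 39), (-12, 24, 43), (-6, 130, 44), (0, 39, 39), (48, 64, 38), (54, 196, 40), (60, 35, 43), (114, 67, 39), (120, 9, 40), (132, 7, 55), (138, 34, 53), (144, 41, 49), (150, 40, 46), (156, 35, 44), (162, 14, 43)]
red 111 [-126.29999461 -120.07275699 -118.68422164 -118.08881732 -117.03712555] 37.10148224558271 [-32.10554109 -10.67141858 -18.04239629]
[-43.01300943 -14.56030107  15.71642115] [39.8534554  12.78802782 46.40424726]
```

Request:
{"method": "carry_out", "body": {
  "deltas": [
    [0,-0.33,0,0,-1],
    [0,-0.667,0,0,-1],
    [0,-0.667,0.3,0,-1],
    [0,-0.667,0.5,0,-1],
    [0,-0.667,0.5,0,-1]
  ]
}}

```text
clock: 5.1
position: [0.4852, 0.2912, 0.1764]
ee_rot: [0.997, 0.074, -0.002, 0.001]
ft_force: [-0.5, -0.4, 0.5]
grip_width: 0.003
grasp_force: 0.0
```

```bash
python3 - <<'E'
from h import *
o=manip.get_obs();O=np.array([.6005,.1396,0])
print(((o['position']-O)@RP*1000).round(1),2*np.arctan2(o['ee_rot'][1],o['ee_rot'][0]))
E
```

```text
[-92.7 166.3 176.4] 0.14715106706515974
```

Request:
{"method": "carry_out", "body": {
  "deltas": [
    [0,0,0.4,0,-1],
    [0,0,0.59,0,-1],
    [0,0,0.59,0,-1],
    [0.08,0,0.59,0,-1],
    [0.15,0,0.58,0,-1],
    [0.23,0,0.54,0,-1],
    [0.31,0,0.49,0,-1],
    [0.38,0,0.48,0,-1],
    [0.42,0,0.48,0,-1],
    [0.42,0,0.48,0,-1],
    [0.36,0,0.4,0,-1],
    [0,0,0,0,-1],
    [0,0,0,0,-1],
    [0,0,0,0,-1]
  ]
}}

```text
clock: 6.85
position: [0.4865, 0.2932, 0.1806]
ee_rot: [0.997, 0.074, 0.002, -0.0]
ft_force: [0.8, -0.5, -0.6]
grip_width: 0.001
grasp_force: 0.0
```

```bash
sed -i 's/(np.hypot(P\[:,0\]-.55,P\[:,1\]-.134)<.03)/(np.hypot(P[:,0]-.55,P[:,1]-.134)<.03)/' m.py; cat > wh.py <<'E'
from h import *
o=manip.get_obs();O=np.array([.6005,.1396,0])
print(((o['position']-O)@RP*1000).round(1))
w=camera('wrist'); P,col,u,v=wpts(w,np.ones((384,512),bool)); L=(P-O)@RP*1000
Wl=L-[-20,165,50]
r=np.hypot(Wl[:,0],Wl[:,2]);an=np.degrees(np.arctan2(Wl[:,0],Wl[:,2]))
s=(abs(Wl[:,1])<18)&(r<56)&(Wl[:,2]>-45)
k=s&(r>34)
hst,e=np.histogram(an[k],np.arange(-180,181,4)); print([(int(a),int(n),int(r[k&(an>=a)&(an<a+4)].mean())) for a,n in zip(e,hst) if n>3 and abs(a)<120])
k=s&(col[:,0]>1.6*col[:,1])&(col[:,0]>50); print('red',k.sum(),np.percentile(an[k],[5,25,50,75,95]),r[k].mean(), Wl[k].mean(0))
E
python3 wh.py
```

```text
[-91.1 168.2 180.6]
[(-56, 22, 45), (-52, 67, 45), (-48, 453, 40), (-44, 11, 37), (4, 109, 41), (8, 162, 44), (12, 131, 44), (64, 29, 38), (68, 403, 39), (72, 40, 43), (76, 4, 44)]
red 820 [-50.83177646 -46.64989299 -45.88003427 -45.19946758 -44.2301139 ] 37.66261643940337 [-27.24496396  -0.7190808   25.8691743 ]
```

Request:
{"method": "carry_out", "body": {
  "deltas": [
    [0,0,0.4,0,-1],
    [0.05,0,0.57,0,-1],
    [0.1,0,0.57,0,-1],
    [0.17,0,0.56,0,-1],
    [0.23,0,0.53,0,-1],
    [0.29,0,0.49,0,-1],
    [0.34,0,0.48,0,-1],
    [0.375,0,0.48,0,-1],
    [0.375,0,0.48,0,-1],
    [0.375,0,0.48,0,-1],
    [0.33,0,0.4,0,-1],
    [0.1,0,0,0,-1],
    [0,0,0,0,-1],
    [0,0,0,0,-1]
  ]
}}

```text
clock: 8.65
position: [0.4851, 0.293, 0.1799]
ee_rot: [0.997, 0.075, 0.001, 0.0]
ft_force: [0.5, -0.4, -0.2]
grip_width: -0.002
grasp_force: 0.0
```

```bash
python3 wh.py; python3 - <<'E'
from h import *
w=camera('wrist'); cv2.imwrite('pics/w2.png',cv2.resize(w['img'][60:260,60:340,::-1],None,fx=2.7,fy=2.7,interpolation=cv2.INTER_CUBIC))
E
```

```text
[-92.5 168.2 179.9]
[(-64, 36, 46), (-60, 304, 41), (-56, 189, 39), (-4, 150, 44), (0, 155, 44), (4, 18, 44), (56, 384, 39), (60, 113, 42), (64, 37, 44)]
red 351 [-2.92909074 -1.17426959  0.65484092  2.59342327  5.6481628 ] 42.715917016010735 [ 0.43906332 -1.04992461 41.49096972]
```

View pics/w2.png

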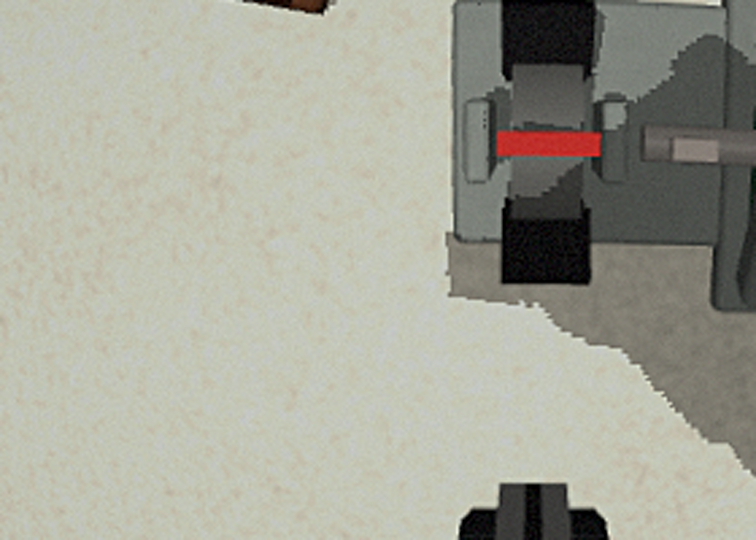

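Red ridge at (550,143) now lines up with the white pointer (690,148), with a measured angle of about 0. Next, the mallet.

Request:
{"method": "carry_out", "body": {
  "deltas": [
    [0,0,-0.4,0,-1],
    [0,0,-0.6,0,-1],
    [0,0.4,-0.6,0,-1],
    [0,0.8,-0.6,0,-1],
    [0,1,-0.6,0,-1],
    [0,1,-0.6,0,-1]
  ]
}}

```text
clock: 9.5
position: [0.509, 0.1409, 0.2676]
ee_rot: [0.997, 0.071, -0.001, 0.0]
ft_force: [-0.3, 0.9, -0.3]
grip_width: 0.0
grasp_force: 0.0
```

Request:
{"method": "carry_out", "body": {
  "deltas": [
    [0,1,0,0,0],
    [0,1,0,0,0],
    [0,1,0,0,0],
    [0,1,0,0,0]
  ]
}}

```text
clock: 10.0
position: [0.5305, -0.0055, 0.2676]
ee_rot: [0.997, 0.073, -0.001, -0.0]
ft_force: [0.4, 0.9, -0.7]
grip_width: 0.497
grasp_force: 0.0
```

Request:
{"method": "carry_out", "body": {
  "deltas": [
    [0,1,0,0,0],
    [0,1,0,0,0],
    [0,1,0,0,0],
    [0,1,0,0,0]
  ]
}}

```text
clock: 10.5
position: [0.5526, -0.1526, 0.2676]
ee_rot: [0.997, 0.073, -0.0, -0.0]
ft_force: [0.5, 1.3, -0.0]
grip_width: 0.498
grasp_force: 0.0
```

Request:
{"method": "carry_out", "body": {
  "deltas": [
    [-0.45,1,0,0,0],
    [-0.45,1,0,0,0],
    [-0.45,1,0,0,0],
    [-0.45,1,0,0,0],
    [-0.45,1,0,0,0]
  ]
}}

```text
clock: 11.12
position: [0.509, -0.3078, 0.2683]
ee_rot: [0.997, 0.076, 0.0, -0.001]
ft_force: [0.4, 0.4, -0.4]
grip_width: 0.5
grasp_force: 0.0
```

Request:
{"method": "carry_out", "body": {
  "deltas": [
    [0,0.27,0.3,-0.15,0],
    [0,0.27,0.3,-0.15,0],
    [0,0.27,0.3,-0.15,0]
  ]
}}

```text
clock: 11.5
position: [0.5149, -0.3484, 0.2237]
ee_rot: [0.993, 0.114, 0.0, -0.0]
ft_force: [0.2, 0.6, 1.1]
grip_width: 0.5
grasp_force: 0.0
```

```bash
cat > ml.py <<'E'
from h import *
o=manip.get_obs(); print(o['position'],2*np.arctan2(o['ee_rot'][1],o['ee_rot'][0]))
w=camera('wrist'); P,col,u,v=wpts(w,np.ones((384,512),bool))
save(w,'w3raw.png')
s=(abs(P[:,0]-.6)<.1)&(abs(P[:,1]+.335)<.07)&(P[:,2]<.075)
H=s&(P[:,2]>.057); k=(P[H][:,:2]*1000).astype(np.float32)
print('head',H.sum(),cv2.minEnclosingCircle(k),P[H].mean(0))
W=s&(P[:,2]>.035)&(P[:,2]<.055)&(col[:,0]>col[:,2]+25)
k=(P[W][:,:2]*1000).astype(np.float32); print('wood',W.sum(),cv2.minAreaRect(k),P[W].mean(0)); 
print(cv2.fitLine(k,cv2.DIST_L2,0,.01,.01).ravel())
E
python3 ml.py
```

```text
[ 0.5148816  -0.34836774  0.22366595] 0.22916774051250313
head 1690 ((660.3743896484375, -357.7706298828125), 60.12919998168945) [ 0.63612116 -0.3313516   0.06233727]
wood 1424 ((576.94482421875, -343.47003173828125), (77.32561492919922, 18.89886474609375), 13.780865669250488) [ 0.57776613 -0.34341003  0.04324879]
[ 9.7280675e-01  2.3161837e-01  5.7776611e+02 -3.4341003e+02]
```

Request:
{"method": "carry_out", "body": {
  "deltas": [
    [0.29,0.065,0.2,0,0],
    [0.29,0.065,0.5,0,0],
    [0.29,0.065,0.7,0,0],
    [0.29,0.065,0.7,0,0],
    [0.29,0.065,0.7,0,0]
  ]
}}

```text
clock: 12.18
position: [0.5595, -0.3502, 0.1208]
ee_rot: [0.994, 0.113, 0.001, 0.001]
ft_force: [-0.4, 0.5, 0.1]
grip_width: 0.503
grasp_force: 0.0
```

```bash
python3 - <<'E'
from h import *
o=manip.get_obs(); p=o['position']; print(p)
d=np.array([.9728,.2316]); g=np.array([.636,-.331])-.078*d; e=g-p[:2]; psi=2*np.arctan2(o['ee_rot'][1],o['ee_rot'][0]); print(psi,'tool dx,dy mm',1000*(e@[np.cos(psi),np.sin(psi)]),1000*(e@[np.sin(psi),-np.cos(psi)]))
E
```

```text
[ 0.55947506 -0.35020743  0.12084243]
0.2274143091073049 tool dx,dy mm 0.8875135500208216 -0.9674380141815826
```

Aligned. I'll descend to TCP z of about 0.042 and grip.

Request:
{"method": "carry_out", "body": {
  "deltas": [
    [0,0,0.3,0,0],
    [0,0,0.5,0,0],
    [0,0,0.525,0,0],
    [0,0,0.525,0,0],
    [0,0,0.525,0,-1],
    [0,0,0.525,0,-1],
    [0,0,0.525,0,-1],
    [0,0,0.525,0,-1],
    [0,0,0.525,0,-1],
    [0,0,0.525,0,-1]
  ],
  "force": 60
}}

```text
clock: 13.42
position: [0.5589, -0.3509, 0.0412]
ee_rot: [0.994, 0.113, 0.001, 0.001]
ft_force: [-2.6, 0.6, 7.0]
grip_width: 0.219
grasp_force: 59.1
```

Request:
{"method": "carry_out", "body": {
  "deltas": [
    [0,0,-0.1,0,-1],
    [0,0,-0.4,0,-1],
    [0,0,-0.8,0,-1],
    [0,0,-1,0,-1],
    [0,0,-1,0,-1]
  ]
}}

```text
clock: 14.05
position: [0.5592, -0.3511, 0.1932]
ee_rot: [0.994, 0.113, 0.002, 0.002]
ft_force: [0.3, -0.1, -3.1]
grip_width: 0.219
grasp_force: 58.8
```

```bash
cat > st.py <<'E'
from h import *
o=manip.get_obs(); p=o['position']; R=RP
print('pos',p,'local',((p-[.6005,.1396,0])@RP*1000).round(1),'psi',2*np.arctan2(o['ee_rot'][1],o['ee_rot'][0]),'ft',o['ft_force'].round(2),o['torque'].round(2),o['grip_width'],o['grasp_force'])
w=camera('wrist'); P,col,u,v=wpts(w,np.ones((384,512),bool))
psi=2*np.arctan2(o['ee_rot'][1],o['ee_rot'][0])
X=np.c_[(P-p)@[np.cos(psi),np.sin(psi),0],(P-p)@[np.sin(psi),-np.cos(psi),0],P[:,2]-p[2]]*1000
k=(abs(X[:,1])<24)&(X[:,0]>20)&(X[:,0]<130)&(X[:,2]>-60)&(X[:,2]<80)
Hd=k&(col.max(1)<70)
print('head pts',Hd.sum(),np.percentile(X[Hd],[2,50,98],axis=0).round(1).tolist())
# top face plane along x
for lo in range(20,130,8):
    j=Hd&(abs(X[:,1])<15)&(X[:,0]>=lo)&(X[:,0]<lo+8)
    if j.sum()>5: print(lo,j.sum(),np.percentile(X[j][:,2],[10,50,90]).round(1))
E
python3 st.py
```

```text
pos [ 0.55923542 -0.35106824  0.19324656] local [-110.3 -479.9  193.2] psi 0.22652878450975877 ft [ 0.29 -0.05 -3.06] [-0.04  0.13 -0.02] 0.21909656022424578 58.80177140235901
head pts 13279 [[20.2, -19.9, 19.5], [78.3, -1.1, 20.9], [97.9, 18.0, 74.3]]
20 455 [70.3 73.2 75.6]
52 246 [19.7 20.6 21.4]
60 1852 [20.  20.8 21.6]
68 2134 [20.1 20.9 21.7]
76 2183 [20.1 20.9 21.7]
84 2196 [20.1 20.9 21.8]
92 1670 [20.  20.9 21.8]
100 12 [19.1 19.9 21. ]
```

Request:
{"method": "carry_out", "body": {
  "deltas": [
    [0,-0.1,-0.3,0.08,-1],
    [0,-0.4,-0.5,0.16,-1],
    [0,-0.8,-0.5,0.16,-1],
    [0,-1,-0.5,0.16,-1],
    [0,-1,-0.5,0.16,-1]
  ]
}}

```text
clock: 14.72
position: [0.5238, -0.2015, 0.2634]
ee_rot: [0.997, 0.073, -0.001, -0.0]
ft_force: [-0.5, -0.6, -2.2]
grip_width: 0.221
grasp_force: 59.0
```

Request:
{"method": "carry_out", "body": {
  "deltas": [
    [0.02,-0.3,0,0,-1],
    [0.02,-0.6,0,0,-1],
    [0.02,-0.9,0,0,-1],
    [0.02,-0.9,0,0,-1]
  ]
}}

```text
clock: 15.22
position: [0.5078, -0.0674, 0.2637]
ee_rot: [0.997, 0.074, -0.001, -0.0]
ft_force: [-0.2, -0.4, -1.6]
grip_width: 0.222
grasp_force: 59.1
```

Request:
{"method": "carry_out", "body": {
  "deltas": [
    [0.02,-0.3,0,0,-1],
    [0.02,-0.6,0,0,-1],
    [0.02,-0.9,0,0,-1],
    [0.02,-0.9,0,0,-1],
    [0.02,-0.9,0,0,-1]
  ]
}}

```text
clock: 15.85
position: [0.4922, 0.062, 0.2638]
ee_rot: [0.998, 0.07, -0.001, 0.0]
ft_force: [-0.1, -0.4, -2.9]
grip_width: 0.221
grasp_force: 59.2
```

```bash
python3 st.py
```

```text
pos [0.4922068  0.06199431 0.26379225] local [-118.2  -61.5  263.8] psi 0.14103633722070233 ft [-0.13 -0.4  -2.86] [-0.02  0.14 -0.03] 0.22122731343138458 59.199639558792114
head pts 13745 [[20.2, -19.8, 19.2], [77.9, -1.1, 20.6], [97.9, 18.2, 74.6]]
20 744 [70.  72.7 75.2]
52 238 [19.5 20.3 21. ]
60 1845 [19.8 20.5 21.3]
68 2136 [19.8 20.6 21.4]
76 2194 [19.8 20.6 21.4]
84 2195 [19.7 20.6 21.4]
92 1689 [19.6 20.5 21.4]
100 15 [19.2 19.8 20.2]
```

Request:
{"method": "carry_out", "body": {
  "deltas": [
    [0,0,0.25,0,-1],
    [0,0,0.5,0,-1],
    [0,0,0.54,0,-1],
    [0,0,0.58,0,-1],
    [0,0,0.62,0,-1],
    [0,0,0.66,0,-1],
    [0,0,0.7,0,-1],
    [0,0,0.7,0,-1]
  ],
  "force": 35
}}

```text
clock: 16.9
position: [0.4898, 0.0634, 0.1599]
ee_rot: [0.997, 0.071, -0.003, 0.001]
ft_force: [-18.4, -1.1, 7.5]
grip_width: 0.218
grasp_force: 62.5
```

```bash
python3 st.py
```

```text
pos [0.48979787 0.06338028 0.15989426] local [-120.4  -59.8  159.9] psi 0.1428976816806076 ft [-18.37  -1.08   7.46] [-0.28  3.21  0.09] 0.21800776556636137 62.48112201690674
head pts 17964 [[20.3, -19.1, 30.2], [72.2, -0.1, 35.4], [92.6, 18.6, 74.4]]
20 935 [69.7 72.5 75.1]
44 154 [30.1 30.8 31.6]
52 1962 [31.1 32.1 32.9]
60 2519 [32.6 33.5 34.4]
68 2809 [34.1 34.9 35.9]
76 3068 [35.5 36.4 37.4]
84 2737 [36.5 37.6 38.6]
92 309 [20.1 29.  37.1]
100 32 [-23.2 -18.5 -13.1]
108 49 [-43.2 -33.  -31.9]
116 27 [-58.6 -52.4 -47.9]
```

Request:
{"method": "carry_out", "body": {
  "deltas": [
    [-0.02,0,0,0,-1],
    [-0.027,0,0.05,0,-1],
    [-0.03,0,0.1,0,-1],
    [-0.03,0,0.15,0,-1],
    [-0.025,0,0.19,0,-1],
    [-0.025,0,0.19,0,-1]
  ],
  "force": 40
}}

```text
clock: 17.7
position: [0.4882, 0.0631, 0.1316]
ee_rot: [0.997, 0.071, -0.0, 0.0]
ft_force: [-7.4, -0.5, 3.9]
grip_width: 0.222
grasp_force: 65.3
```

```bash
python3 st.py
```

```text
pos [0.48823944 0.06313491 0.13155621] local [-122.   -59.8  131.6] psi 0.14268638799385028 ft [-7.42 -0.46  3.87] [-0.06  1.02  0.02] 0.22152545043354213 65.3044331073761
head pts 26349 [[20.5, -18.6, 10.1], [67.9, -0.1, 54.1], [99.8, 18.5, 73.1]]
20 662 [70.1 72.9 75.4]
36 708 [43.7 44.9 45.8]
44 2200 [46.3 48.1 49.6]
52 2880 [50.2 51.9 53.4]
60 3786 [54.1 55.8 57.3]
68 4971 [57.6 59.2 60.9]
76 4662 [45.9 53.8 60.5]
84 839 [40.5 43.2 46.3]
92 971 [10.7 17.5 22.6]
100 351 [ 6.   9.2 13.2]
108 48 [-6.3 -4.9 -3.8]
116 44 [-38.4 -25.8 -16.9]
124 31 [-47.  -39.3 -31.2]
```

Request:
{"method": "carry_out", "body": {
  "deltas": [
    [-0.1,0,-0.2,0,-1],
    [-0.18,0,-0.45,0,-1],
    [-0.18,-0.2,-0.45,0,-1],
    [-0.17,-0.4,-0.45,0,-1],
    [-0.17,-0.4,-0.4,0,-1],
    [-0.17,-0.4,-0.4,0,-1]
  ],
  "force": 110
}}

```text
clock: 18.5
position: [0.4546, 0.1184, 0.1909]
ee_rot: [0.997, 0.071, -0.0, 0.0]
ft_force: [-0.0, 0.2, -2.3]
grip_width: 0.214
grasp_force: 108.1
```

```bash
python3 st.py; python3 - <<'E'
from h import *
w=camera('wrist'); cv2.imwrite('pics/w4.png',cv2.resize(w['img'][...,::-1],(768,576),interpolation=cv2.INTER_CUBIC))
P,col,u,v=wpts(w,np.ones((384,512),bool))
L=(P-[.6005,.1396,0])@RP*1000
k=(np.hypot(L[:,0]+50,L[:,1])<30)&(L[:,2]>150)&(L[:,2]<172)&(col[:,0]>col[:,2]+30); print(k.sum(),L[k].min(0),L[k].max(0))
E
```

```text
pos [0.45460897 0.1183566  0.19086053] local [-147.4   -0.4  190.9] psi 0.1424401342907521 ft [-0.04  0.24 -2.27] [-0.04  0.17  0.03] 0.21438895613725537 108.06920886039734
head pts 25829 [[20.4, -18.7, 11.6], [67.9, -0.1, 53.4], [98.7, 18.5, 73.2]]
20 697 [70.  72.8 75.3]
36 582 [43.  44.1 45.1]
44 2179 [45.5 47.2 48.7]
52 2869 [49.3 50.9 52.5]
60 3705 [53.  54.7 56.2]
68 4828 [56.6 58.2 59.8]
76 4631 [46.  54.1 60. ]
84 977 [39.7 42.8 46.3]
92 885 [ 9.9 16.7 21.1]
100 341 [ 5.4  8.8 12.1]Traceback (most recent call last):
  File "<stdin>", line 5, in <module>
    return umr_minimum(a, axis, None, out, keepdims, initial, where)
ValueError: zero-size array to reduction operation minimum which has no identity
```

View pics/w4.png

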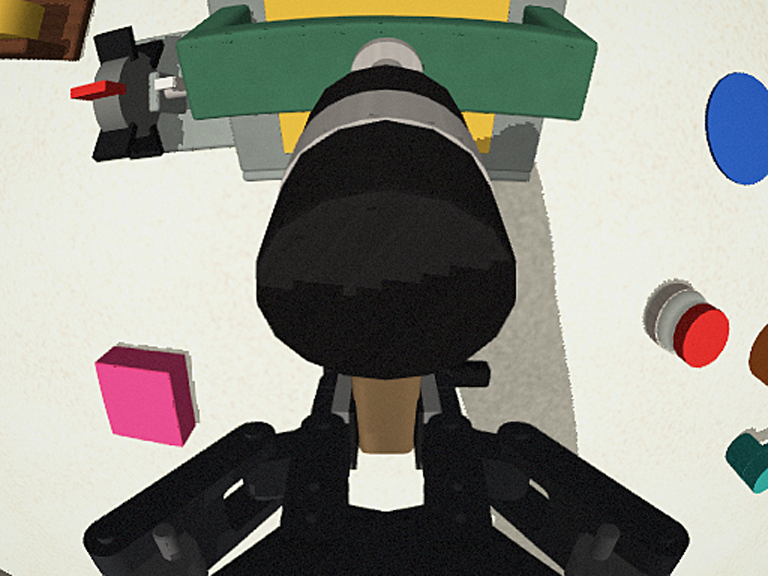

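Request:
{"method": "carry_out", "body": {
  "deltas": [
    [0.08,0,0.14,0,-1],
    [0.165,0,0.286,0,-1],
    [0.165,0,0.286,0,-1]
  ]
}}

```text
clock: 18.98
position: [0.4792, 0.1219, 0.1477]
ee_rot: [0.997, 0.071, -0.001, -0.0]
ft_force: [-1.8, -1.2, 0.9]
grip_width: 0.215
grasp_force: 111.0
```

```bash
python3 st.py
```

```text
pos [0.47924657 0.12185569 0.14766769] local [-122.5   -0.4  147.7] psi 0.14169604973501895 ft [-1.82 -1.16  0.93] [-0.38  0.27 -0.11] 0.21463570060203851 111.01536870002747
head pts 28107 [[20.5, -18.4, 15.9], [67.1, 0.2, 57.6], [98.5, 18.7, 73.1]]
20 714 [70.1 73.  75.3]
36 1243 [46.8 48.6 49.9]
44 2236 [50.5 52.5 54.2]
52 3053 [55.1 57.  58.7]
60 4200 [59.6 61.5 63.1]
68 6193 [57.8 63.5 65.3]
76 4115 [46.4 52.3 58.4]
84 210 [23.2 26.7 46.3]
92 1425 [15.5 22.  28. ]
100 298 [11.7 14.3 16.8]
108 14 [-21.3 -20.3 -19.2]
```

Request:
{"method": "carry_out", "body": {
  "deltas": [
    [-0.08,0,-0.14,0,-1],
    [-0.165,0,-0.286,0,-1],
    [-0.25,0,-0.433,0,-1],
    [-0.25,0,-0.6,0,-1],
    [-0.25,0,-0.6,0,-1]
  ]
}}

```text
clock: 19.65
position: [0.4426, 0.1172, 0.2403]
ee_rot: [0.997, 0.071, 0.002, 0.0]
ft_force: [0.5, 0.1, -2.9]
grip_width: 0.211
grasp_force: 110.6
```

Request:
{"method": "carry_out", "body": {
  "deltas": [
    [0,0.3,0,0,-1],
    [0,0.7,0,0,-1],
    [0,1,0,0,-1],
    [0,1,0,0,-1]
  ]
}}

```text
clock: 20.15
position: [0.4627, -0.0351, 0.2371]
ee_rot: [0.998, 0.068, -0.001, 0.0]
ft_force: [-0.4, 0.5, -2.6]
grip_width: 0.213
grasp_force: 110.6
```

```bash
python3 st.py; python3 - <<'E'
from h import *
b=camera('top');a=camera('scene')
for c in(a,b):
  print([(d['position'].round(3) if hasattr(d['position'],'round') else np.round(d['position'],3),d['conf']) for d in boxes_of('plunger_cap',c)[:1]])
P,col,u,v=pts(b,np.ones((384,512),bool)); L=(P-[.6005,.1396,0])@RP*1000
k=(np.hypot(L[:,0]+50,L[:,1])<25)&(L[:,2]>120)&(col[:,0].astype(int)>col[:,2]+40); print('cap',k.sum(),L[k].mean(0),L[k].max(0))
cl=col.astype(int); k=(cl[:,2]>cl[:,0]+50)&(np.hypot(P[:,0]-.625,P[:,1]+.172)<.08)&(P[:,2]<.02)
print('pad',cv2.minEnclosingCircle((P[k][:,:2]*1000).astype(np.float32)),P[k].mean(0))
A=a['img'][170:300,210:340,::-1]; B=b['img'][120:250,140:340,::-1]
cv2.imwrite('pics/c5.png',np.hstack([cv2.resize(A,(325,325),interpolation=2),cv2.resize(B,(470,325),interpolation=2)]))
E
```

```text
pos [ 0.46267489 -0.03512866  0.23705045] local [-161.2 -153.5  237.1] psi 0.1365235208616169 ft [-0.41  0.49 -2.55] [0.03 0.15 0.02] 0.21321471611271567 110.55065989494324
head pts 28060 [[20.4, -18.6, 16.3], [67.1, -0.0, 57.4], [98.1, 18.6, 73.2]]
20 760 [69.9 72.7 75.2]
36 1228 [46.6 48.3 49.6]
44 2202 [50.3 52.1 53.9]
52 3052 [54.7 56.6 58.3]
60 4206 [59.1 61.1 62.8]
68 6106 [57.9 63.2 65. ]
76 4188 [46.3 52.3 58.6]
84 225 [23.4 27.2 46.4]
92 1398 [15.3 21.7 27.7]
100 276 [12.  14.  16.4]
[]
[(array([0.549, 0.133, 0.167]), 0.45)]
cap 65 [-51.24476206  -1.47119753 163.2160855 ] [-32.75394842  14.13260643 175.66669184]
pad ((624.7296142578125, -172.1989288330078), 50.206504821777344) [ 0.62534188 -0.17535996  0.00481382]
```

View pics/c5.png

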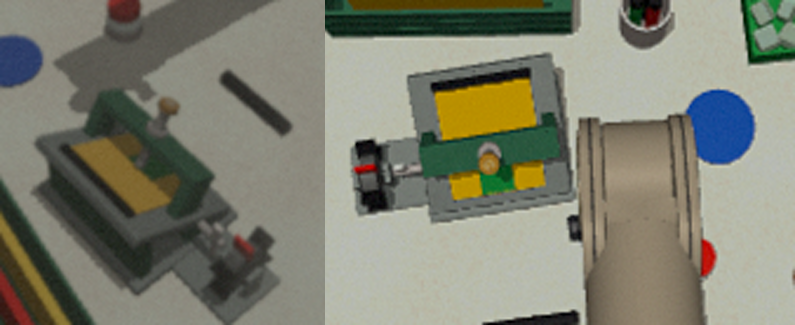

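Request:
{"method": "carry_out", "body": {
  "deltas": [
    [0.1,0.3,0,0,-1],
    [0.25,0.7,0.1,0,-1],
    [0.37,1,0.3,0,-1],
    [0.37,1,0.6,0,-1],
    [0.37,1,0.6,0,-1]
  ]
}}

```text
clock: 21.02
position: [0.5375, -0.1704, 0.145]
ee_rot: [0.997, 0.072, -0.003, -0.002]
ft_force: [0.1, 0.1, -1.1]
grip_width: 0.213
grasp_force: 110.5
```

Request:
{"method": "carry_out", "body": {
  "deltas": [
    [0,0.06,0.25,0,-1],
    [0,0.06,0.5,0,-1],
    [0,0.06,0.7,0,-1],
    [0,0.06,0.7,0,-1],
    [0,0.06,0.7,0,-1]
  ]
}}

```text
clock: 21.65
position: [0.5423, -0.1805, 0.0458]
ee_rot: [0.997, 0.072, 0.001, 0.001]
ft_force: [0.4, 0.1, -1.5]
grip_width: 0.212
grasp_force: 110.5
```

```bash
python3 st.py|head -2; python3 - <<'E'
from h import *
p=manip.get_obs()['position']; e=np.array([.5405,-.1842])-p[:2]; print('tool err mm',1000*e@[.99,.1415],1000*e@[.1415,-.99])
E
```

```text
pos [ 0.542283   -0.18053512  0.04576147] local [-102.9 -308.7   45.8] psi 0.1437409396418034 ft [ 0.43  0.13 -1.47] [0.02 0.07 0.02] 0.21172275654140987 110.52556157112122
head pts 27593 [[20.6, -18.6, 16.5], [67.0, -0.2, 57.5], [98.1, 18.4, 72.1]]
tool err mm -2.2754402735056902 3.2019319786159857
```

Request:
{"method": "carry_out", "body": {
  "deltas": [
    [-0.015,0.02,0.03,0,-1],
    [-0.015,0.02,0.07,0,-1],
    [-0.015,0.02,0.09,0,-1],
    [-0.015,0.02,0.115,0,-1],
    [-0.015,0.02,0.115,0,-1],
    [-0.015,0.02,0.115,0,-1]
  ],
  "force": 20
}}

```text
clock: 22.45
position: [0.5392, -0.1843, 0.0291]
ee_rot: [0.997, 0.071, -0.0, 0.001]
ft_force: [-16.0, 2.9, 38.5]
grip_width: 0.215
grasp_force: 116.7
```

```bash
python3 st.py
```

```text
pos [ 0.53915684 -0.18434702  0.02906928] local [-106.6 -312.    29.1] psi 0.14257459359568353 ft [-16.02   2.87  38.46] [ 0.71  4.17 -0.02] 0.21511980374838605 116.66617155075073
head pts 27718 [[20.5, -18.6, 15.6], [67.1, 0.0, 56.9], [98.2, 18.5, 73.1]]
20 735 [70.1 72.8 75.3]
36 1174 [46.2 47.7 49. ]
44 2209 [49.7 51.5 53.2]
52 3023 [54.  55.8 57.5]
60 4123 [58.3 60.2 61.9]
68 5892 [58.2 62.7 64.4]
76 4290 [46.1 52.5 58.9]
84 290 [23.6 44.6 46.3]
92 1332 [14.7 21.2 26.7]
100 283 [11.  13.2 15.8]
```

Request:
{"method": "carry_out", "body": {
  "deltas": [
    [0,0,-0.02,0,-1],
    [0,0,-0.02,0,-1],
    [0,0,-0.02,0,-0.5],
    [0,0,-0.02,0,-0.5],
    [0,0,-0.02,0,-0.5],
    [0,0,-0.02,0,-0.5]
  ]
}}

```text
clock: 23.25
position: [0.5389, -0.184, 0.0288]
ee_rot: [0.997, 0.071, -0.0, -0.0]
ft_force: [-0.4, -0.3, 1.0]
grip_width: 0.253
grasp_force: 0.0
```

```bash
python3 st.py
```

```text
pos [ 0.53890801 -0.1840008   0.02875965] local [-106.8 -311.6   28.8] psi 0.1429344653805189 ft [-0.39 -0.25  0.99] [ 0.02 -0.04 -0.03] 0.2525354021658983 0.0
head pts 19734 [[20.3, -19.0, 37.5], [84.2, -0.0, 38.9], [103.8, 18.7, 74.0]]
20 689 [70.1 72.8 75.4]
60 886 [37.9 38.7 39.5]
68 3065 [38.1 38.9 39.7]
76 3278 [38.1 38.9 39.7]
84 3278 [38.  38.9 39.7]
92 3243 [38.  38.8 39.7]
100 1642 [37.8 38.7 39.6]
```

The mallet stands level on the pad. I'll open and withdraw straight up.

Request:
{"method": "carry_out", "body": {
  "deltas": [
    [0,0,0,0,0],
    [0,0,0,0,0],
    [0,0,0,0,0],
    [0,0,-0.2,0,0],
    [0,0,-0.6,0,0],
    [0,0,-1,0,0],
    [0,0,-1,0,0],
    [-0.5,0,-1,0,0],
    [-1,0,-1,0,0],
    [-1,0,-1,0,0]
  ]
}}

```text
clock: 24.55
position: [0.3871, -0.2061, 0.178]
ee_rot: [0.998, 0.07, -0.001, 0.0]
ft_force: [-0.3, -0.0, 1.0]
grip_width: 0.505
grasp_force: 0.0
```

```bash
python3 - <<'E'
from h import *
w=camera('wrist');a=camera('scene');b=camera('top'); P,col,u,v=wpts(w,np.ones((384,512),bool))
k=(np.hypot(P[:,0]-.6247,P[:,1]+.1722)<.06)&(P[:,2]>.06)&(P[:,2]<.08); print('head top',k.sum(),P[k].mean(0),np.ptp(P[k],axis=0))
for n in ['tape_roll','glue_jar','marker_cup','note_block','marker','clip_bin','tape_gun']:
    print(n,[np.round(d['position'],3).tolist() for c in(a,b) for d in boxes_of(n,c)[:1]])
cv2.imwrite('pics/e.png',np.vstack([cv2.resize(a['img'][90:360,120:420,::-1],(450,405)),cv2.resize(b['img'][80:280,100:440,::-1],(450,190))]))
E
```

```text
<stdin>:3: RuntimeWarning: Mean of empty slice.
  ret = um.true_divide(
Traceback (most recent call last):
ValueError: zero-size array to reduction operation maximum which has no identity
```

Probably out of the wrist view; I'll check with the fixed cameras.

```bash
python3 - <<'E'
from h import *
a=camera('scene');b=camera('top');w=camera('wrist')
for n in ['mallet_head','tape_roll','glue_jar','marker_cup','note_block','marker','clip_bin','tape_gun']:
    print(n,[np.round(d['position'],3).tolist() for c in(a,b) for d in boxes_of(n,c)[:3 if n=='mallet_head' else 1]])
cv2.imwrite('pics/e.png',np.hstack([cv2.resize(a['img'][90:330,140:380,::-1],(400,400)),cv2.resize(w['img'][...,::-1],(400,300))[:,:].copy() if 0 else cv2.resize(w['img'][...,::-1],(400,400))]))
E
```

```text
mallet_head [[0.509, -0.433, 0.042], [0.316, -0.338, 0.033], [0.6, -0.176, 0.053], [0.502, -0.441, 0.046], [0.311, -0.377, 0.045]]
tape_roll [[0.457, -0.123, 0.047], [0.62, 0.442, 0.039]]
glue_jar [[0.454, -0.12, 0.046], [0.443, -0.129, 0.06]]
marker_cup [[0.767, -0.052, 0.079], [0.75, -0.075, 0.083]]
note_block [[0.317, 0.31, 0.04], [0.31, 0.302, 0.036]]
marker [[0.371, 0.091, 0.017], [0.37, 0.086, 0.014]]
clip_bin [[0.757, -0.267, 0.034], [0.75, -0.072, 0.086]]
tape_gun [[0.635, 0.464, 0.038], [0.621, 0.441, 0.038]]
```

View pics/e.png

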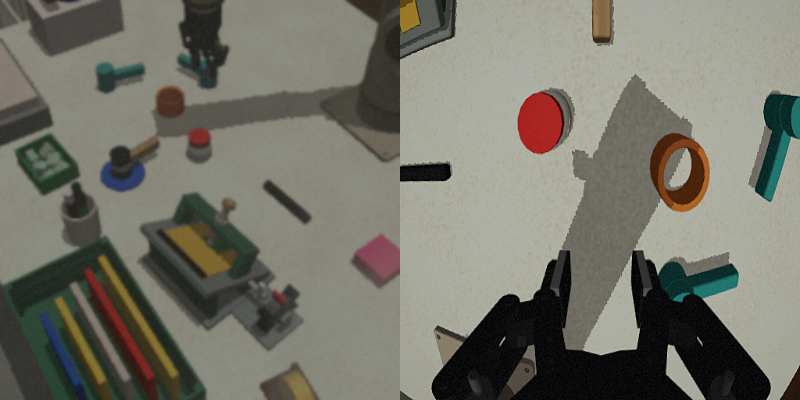

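The mallet stands on the blue pad at (121,160), the plunger is up at (228,205), and the red ridge is up at (279,297). The bystanders are where they were.

```bash
python3 -c "
from workcell import ticket
print(ticket.hand_in())"
```

```text
the job is handed in; nothing more can be done
None
```

The job is handed in, with no verdict shown: the red ridge is at the pointer (measured about 0 rad), and the mallet stands on the pad with nothing else moved. The plunger took one blow to an estimated 23 of its 24 mm and sprang back up; its speed was commanded at about 0.2 m/s, not measured.

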